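Shut the sauce-cup box and snap its clip under the lip

TASK

Close the storage box so that no flour gets to the clean cups in it: push the open lid over and press it down flat onto the box, then fold the clip at the lid's front edge down over the front of the box and press its free end in until its hooked edge snaps home beneath the box's lip. Only push, from outside, with the fingertips: keep off the inner side of the lid and of the clip (no pinching), do not lift or shove the box, and leave the things round it where they stand. Finish with your hand away from the box.

Things in the scene. Friction and masses are not known exactly. Their poses are not given: they have to be found in the camera images.
- storage_box: White box 134 (x) x 194 (y) x 88 mm high with steel cups in it, loose but heavy (2 kg); slides if pushed with over about 11 N. Origin: centre of its underside; z up, -x its front, where the clip closes. Lip: white bar along the middle of the front wall, 80 mm long, z 62 to 72 mm, out to x = -78 mm; a rounded nose under its outer edge is what the clip's hook must pass beneath.
- lid (a joint): Lid angle: 0 = shut, flat on its seal; pi/2 = upright; 1.95 = fully open, leaning back. Hinge line along the box's y at x = +74, z = 90 mm (box frame). It stays where it is left; 1 to 2 N at its front edge moves it. The seal yields 2 mm under some 5 N. White plate 150 x 204 mm; its outer face lies 5 mm outside the hinge plane (z = 95 mm when shut).
- clip (a joint): Clip angle: 0 = home, square to the lid (upright along the front of the shut box); pi/2 = in plane with the lid, beyond its front edge; more = bent back. Stays where left, turns under 0.5 N until, at about 0.3, the hook meets the lip's nose; with the lid shut, 2 to 6 N inward (best slightly downward too) at the free end snaps it past, at about 0.2, to rest at -0.03 to 0.02.
- lid_hinge (a point): Middle of the lid's hinge line, at the back of the box. Fixed to the lid: at lid = 0 its axes are the box's (x back, y left, z up).
- lid_front (a point): Point on the lid's outer face, on its centre line, 134 mm from the hinge line and 22 mm from the front edge (the plate ends 152 mm from the hinge line): a good place to push. Turns with the lid.
- clip_hinge (a point): Middle of the clip's hinge line, along the lid's front edge: 156 mm from the lid's hinge line; with the lid shut at x = -82, z = 89.5 mm in the box frame.
- clip_end (a point): Middle of the outer face of the thumb bead along the clip's free end, 36.5 mm from the clip's hinge line; when home at x = -86, z = 53 mm in the box frame. The clip is a grey plastic plate 70 mm wide (y), 36 mm long and 4 mm thick, with this bead (5.6 mm thick) along the outer side of its end.
- clip_hook (a point): Middle of the clip's hooked edge: a bead of 5 mm diameter, 64 mm long, carried on a web 11 mm off the middle of the clip plate on its inner side, 27 mm from the clip's hinge line. When home at x = -71, z = 62 mm in the box frame, behind and beneath the nose of the lip. With the lid not down it meets the lip too high and cannot pass.
- lid_inside: Inner panel of the lid (122 x 182 mm, white, grey seal round it): the inner side, facing the front when the lid stands open. Not to be touched. Origin on the lid's hinge line.
- flour_shaker: Steel starch shaker, 69 mm across, 102 mm high, upright to the right (-y) of the box. Bystander. Origin: centre of its underside.
- steel_cup: Small steel cup, 72 mm across, 63 mm high, upright to the left (+y) of the box. Bystander. Origin: centre of its underside.
- kitchen_timer: White kitchen timer lying flat, 62 x 62 x 20 mm, in front of the box. Bystander. Origin: centre of its underside.
- marker: Marker pen lying on the worktop, 135 mm long (y), 17 mm thick, in front of the box to its right. Bystander. Origin: centre of its underside.
- flour_scoop: Steel scoop lying on the worktop, 168 x 58 x 26 mm, to the left near the front edge. Bystander. Origin: centre of its underside.
- tongs: Steel tongs lying on the worktop, 330 x 65 x 39 mm, to the far right. Bystander. Origin: centre of its underside.
- clip_inside: Inner side of the clip: its inner ply, web and hooked edge, facing the box when home. Not to be touched by the fingers. Origin on the clip's hinge line.

How it is judged:
On the way, in this order (a step that is already met when the one before it is completed fails the run):
1. the lid is down on the box (value of joint lid below 0.04 rad), for 0.2 s.
2. the clip is folded over and its hook is beneath the lip (value of joint clip below 0.08 rad and value of joint lid below 0.02 rad and z of clip_hook in the frame of storage_box below 0.066 m), for 0.2 s.
At the end, for the whole second after the job is handed in: Lid flat on the box (within 0.02 rad), clip home (within 0.08 rad) with its hooked edge behind and beneath the lip's nose; box upright, at rest, within 30 mm of where it stood; every bystander within 20 mm of where it was (all of step 2 and x of clip_hook in the frame of storage_box above -0.0745 m and distance of storage_box from where it was at the start of the episode below 0.03 m and angle between storage_box's own z axis and vertical below 0.03 rad and linear speed of storage_box below 0.01 m/s and distance of each of flour_shaker, steel_cup, kitchen_timer, marker, flour_scoop, tongs from where it was at the start of the episode below 0.02 m); the robot touches nothing.
It fails at once if the box is lifted or tipped (height (world z) of storage_box above 0.01 m or angle between storage_box's own z axis and vertical above 0.08 rad).
It fails at once if the box is shoved more than 30 mm (distance of storage_box from where it was at the start of the episode above 0.03 m).
It fails at once if the inner side of the lid or of the clip is touched, as in pinching them (contact force between the fingers and lid_inside above 1 N or contact force between the fingers and clip_inside above 1 N).
It fails at once if a bystander is moved more than 20 mm (distance of any of flour_shaker, steel_cup, kitchen_timer, marker, flour_scoop, tongs from where it was at the start of the episode above 0.02 m).
It also fails if it takes over 54 s, if anything falls off the work surface, if the arm or the gripper's body presses on something with over 40 N, if the wrist force passes 120 N, or if a joint passes its speed limit or range.

ROBOT

A 7-joint arm with a two-finger parallel gripper is mounted at the origin on a cart in front of the work surface, level with it; the furniture and walls round the work are solid. World frame = base frame: x ahead of the robot, y to its left, z up, the work surface at z = 0. Lengths are in m, angles in rad, forces in N, time in s.
With the tool pointing down it reaches from about 0.35 to 0.9 m from the base axis. Payload 7.2 kg.
Tool frame: the origin (TCP) lies where the fingers leave the gripper's body, on its centre line; the fingertips stand 80 mm ahead of it and the grasp point (between the pads) lies 61 mm ahead of it (bot.pinch_z is the distance from the TCP to the grasp point, in m); z points along the fingers, y is the line along which they close (so a half turn about z gives the same grasp; the last joint's range is limited). The gripper opens to 88 mm and grips with 3 to 60 N. Pads are 20 mm wide; open, the fingers measure 115 mm over their backs; the gripper's body (75 mm by 178 mm) begins 61 mm behind the grasp point.
Start: joints at [1.187, 0.411, -0.013, 1.596, 0.006, 1.134, -0.082], TCP at [0.194, -0.594, 0.303] pointing down, gripper open.
Joint ranges: [-2.95, 2.95], [-0.29, 1.99], [-1.47, 1.44], [0.14, 2.54], [-1.03, 4.17], [0.13, 1.85], [-2.86, 2.86]. Speed limits (rad/s): [2.39, 2.39, 3.01, 3.01, 3.14, 3.14, 3.14].

INTERFACE

Orientations are given as a 3x3 rotation matrix whose columns are the frame's x, y, z axes.
In Python, from workcell import bot gives the robot as it stands.
- The arm moves only by the tool step_arm, never from a script. Its argument "motion" is a list of rows, each a list of 7 numbers: the shift along the world's x, y, z in units of 1000 mm (1.0 is 1000 mm), then the turn, a rotation vector about the world's x, y, z in units of pi/2 rad (1.0 is pi/2 rad), then the gripper command: -1 is shut, 1 is fully open, values between are in proportion. In form: [[x, y, z, wx, wy, wz, fingers], ...]. A call has 1 to 12 rows; each row is the pose to reach, as a shift and turn from the pose commanded when the call began; what a row does not reach only later rows make up. A row lasts 1/8 s, in which the tool goes at most 62.5 mm and 10.7 degrees, less where a joint would pass 70% of its speed; a pose out of reach is approached as far as the arm can. A call with a number of a shift or a turn outside -1 to 1 is refused whole. A call with a gripper value outside its range is refused whole. The fingers move at their own pace and stop on an object; "grip_force" is the grip in N (left out, the last holds). Time passes only in rows, so rows that repeat a pose let the fingers close. It gives the time, the measured TCP pose, the force, the opening and the grip force at its end, in the units of the state.
- bot.observe(): the state, without advancing time (a new reading comes with each control period).
- bot.capture(name): name is "scene" or "top"; returns a dict with "img" (420x560x3 uint8, blue, green, red), "camera_matrix" (3x3 intrinsics, pixels), "position" and "orientation" of the camera in the world. Camera axes: x right, y down, z forward; pixel columns grow to the right and rows downward; lengths in m; the calibration is good to about 2 mm. A picture is of the moment at which its call begins. There is no depth.
- bot.sign_off(): hands the job in; it is judged then, once.
The state is a dict: "time": time; "q": joint angles; "qvel": joint speeds; "tau": joint torques, N m; "eef_pos": TCP position; "orientation": TCP orientation; "force": force on the tool from outside, world axes, zero at the start; "moment": the same for the moment, N m; "opening": finger opening in m; "grasp_force": force on a finger pad.
Only numpy, scipy, OpenCV 4.12 (cv2) and the standard library are available. Lean on these libraries where they do the work, as an engineer would, in place of code of your own. Each camera call takes 0.05 s, during which the arm holds its last target. There are 200 camera calls.

## Working session

There is one attempt and no reset: what is moved stays moved. The work goes in short steps, Python scripts to look and compute and a tool call to move; the robot and the scene stay as the last step left them, time stands still between calls to the robot, and variables do not carry over. Pictures are saved under pics/ and viewed, at most 10 in all, crops included, and the job is handed in when it is done.

Besides the shell and the picture viewer there is one more tool, called after "Call:" as name(argument=value, ...) on one line, values as JSON. step_arm: Moves the arm, as the interface text tells. Shifts and turns lie within -1 to 1; 1 stands for 1000 mm of shift or pi/2 rad of turn. Its arguments: {"type":"object","properties":{"motion":{"type":"array"},"grip_force":{"type":"number"}},"required":["motion"]}

```bash
mkdir -p pics
python3 - <<'E'
from workcell import bot
import cv2,pickle
d={}
for n in("scene","top"):
    c=bot.capture(n);cv2.imwrite(f"pics/{n}0.png",c["img"]);d[n]=c
    print(n,c["position"],c["orientation"],c["camera_matrix"])
pickle.dump(d,open("c0.pkl","wb"))
s=bot.observe();print({k:s[k] for k in("time","eef_pos","orientation","force","opening")})
E
```

```text
scene [-0.6122229   0.73565317  0.8806761 ] [[-0.65361813 -0.34813728  0.67199983]
 [-0.75650935  0.32615942 -0.56684534]
 [-0.02183908 -0.87887454 -0.47655282]] [[520.5581226    0.         281.07746432]
 [  0.         520.5581226  202.65316877]
 [  0.           0.           1.        ]]
top [ 0.29409525 -0.20942257  1.33627185] [[ 0.01851367 -0.98378795  0.17837747]
 [-0.99975486 -0.01604843  0.01525349]
 [-0.01214353 -0.17861614 -0.98384389]] [[494.9720229    0.         274.46509982]
 [  0.         494.9720229  212.46476054]
 [  0.           0.           1.        ]]
{'time': 0.1, 'eef_pos': array([ 0.19398203, -0.59378702,  0.30189603]), 'orientation': array([[ 9.50549235e-01,  3.10573445e-01, -5.35805948e-04],
       [ 3.10573893e-01, -9.50548310e-01,  1.32964548e-03],
       [-9.63568622e-05, -1.43030083e-03, -9.99998972e-01]]), 'force': array([ 0.07217255,  0.33251974, -0.53118873]), 'opening': 0.08782851590666195}
```

View pics/scene0.png

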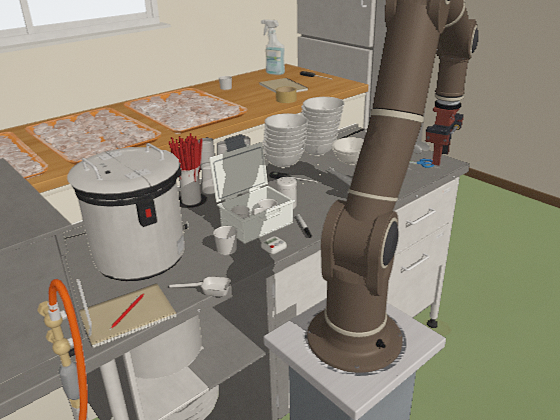

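View pics/top0.png

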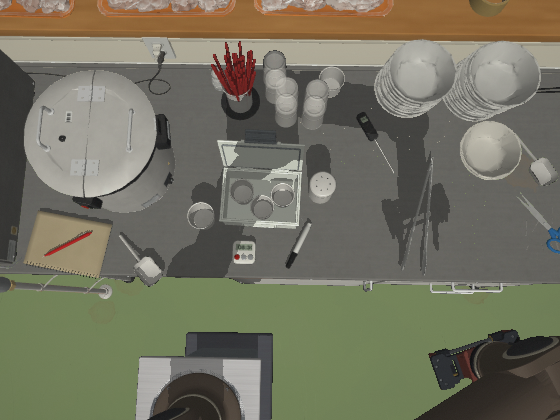

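The box is at about (260,190) in the top view, with the lid leaning back. The shaker is at (321,187), the cup at (201,215), the timer at (244,251) and the marker at (298,245).

Run:
```python
import cv2
a=cv2.imread("pics/top0.png")[110:280,170:350];cv2.imwrite("pics/t1.png",cv2.resize(a,None,fx=3.5,fy=3.5,interpolation=cv2.INTER_CUBIC))
a=cv2.imread("pics/scene0.png")[130:265,190:340];cv2.imwrite("pics/s1.png",cv2.resize(a,None,fx=4,fy=4,interpolation=cv2.INTER_CUBIC))
```

```text
(no output)
```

View pics/t1.png

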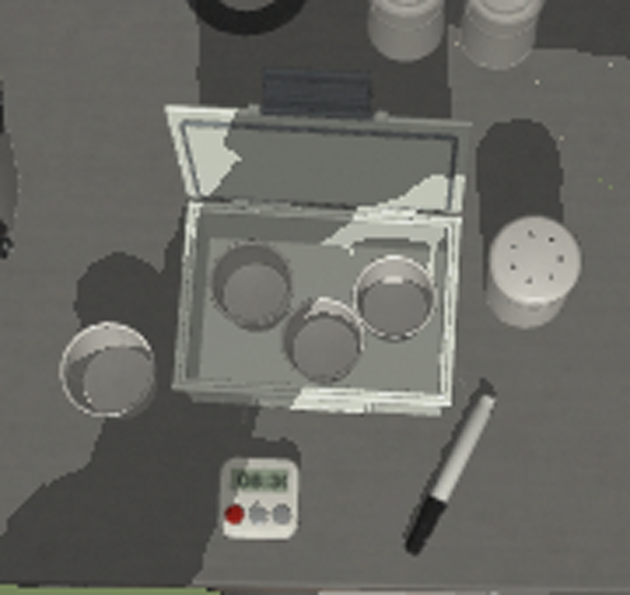

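View pics/s1.png

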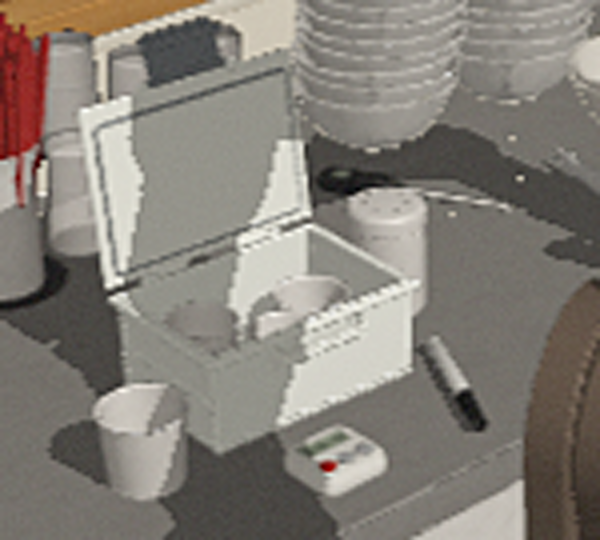

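The box front corners, lid tips and clip edge can be read in both crops. I'll fit the box pose and both joint angles from them.

```bash
cat > h.py <<'E'
import numpy as np
def world(p,P):  # P box-frame (mm) -> world m
    x,y,a=p[:3];c,s=np.cos(a),np.sin(a);X,Y,Z=np.array(P)/1000
    return np.array([x+c*X-s*Y,y+s*X+c*Y,Z])
def lid(th,r,y,h): return (74-r*np.cos(th)+h*np.sin(th),y,90+r*np.sin(th)+h*np.cos(th))
def clip(th,ph,l,y,o): return lid(th,156+l*np.sin(ph)+o*np.cos(ph),y,-.5-l*np.cos(ph)+o*np.sin(ph))
def proj(c,w):
    q=c["orientation"].T@(w-c["position"]);u=c["camera_matrix"]@q;return u[:2]/u[2]
E
cat > fit.py <<'E'
from h import *;import pickle
from scipy.optimize import least_squares
d=pickle.load(open("c0.pkl","rb"));T=lambda u,v:(170+u/3.5,110+v/3.5);S=lambda u,v:(190+u/4,130+v/4)
B=lambda x,y,z:(lambda p:(x,y,z)); L=lambda r,y,h:(lambda p:lid(p[3],r,y,h)); C=lambda l,y,o:(lambda p:clip(p[3],p[4],l,y,o))
ob=[("top",T(172,390),B(-67,97,88)),("top",T(452,404),B(-67,-97,88)),("top",T(188,200),B(67,97,88)),
("scene",S(215,360),B(-67,97,88)),("scene",S(218,450),B(-67,97,0)),("scene",S(415,285),B(-67,-97,88)),("scene",S(410,370),B(-67,-97,0)),
("top",T(165,106),L(152,102,0)),("top",T(472,123),L(152,-102,0)),("scene",S(80,108),L(152,102,0)),("scene",S(292,52),L(152,-102,0)),
("top",T(262,68),C(36,35,0)),("top",T(372,72),C(36,-35,0)),("scene",S(140,38),C(36,35,0)),("scene",S(222,17),C(36,-35,0))]
f=lambda p:np.concatenate([proj(d[c],world(p,g(p)))-np.array(px) for c,px,g in ob])
r=least_squares(f,[.42,-.2,0,1.9,2.0],loss="soft_l1");p=r.x;print(p.round(4));print(f(p).reshape(-1,2).round(1))
np.save("p.npy",p)
for n,P in dict(hinge=lid(p[3],0,0,0),lid_front=lid(p[3],134,0,5),clip_hinge=clip(p[3],p[4],0,0,0),clip_end=clip(p[3],p[4],36.5,0,4)).items():print(n,world(p,P).round(3))
for n,px,z in [("shaker",T(535,255),.102),("cup",T(107,370),.063),("timer",T(260,500),.02),("mk1",T(487,390),.01),("mk2",T(413,548),.01)]:
    c=d["top"];v=c["orientation"]@np.linalg.solve(c["camera_matrix"],[*px,1]);print(n,(c["position"]+v*(z-c["position"][2])/v[2]).round(3))
E
python3 fit.py
```

```text
[ 0.5618 -0.1528 -0.0525  1.7085  1.8918]
[[ 1.4 -2. ]
 [-2.9 -0.8]
 [ 1.5  1.7]
 [-0.3  0. ]
 [ 0.6  2. ]
 [-0.3 -0.8]
 [ 1.2  1.4]
 [-0.3 -0.7]
 [ 0.   0.2]
 [-0.1  0.7]
 [ 0.2 -1.5]
 [ 0.3  0.1]
 [-0.   0.9]
 [-0.3  0.4]
 [-2.4  0.4]]
hinge [ 0.636 -0.157  0.09 ]
lid_front [ 0.659 -0.158  0.222]
clip_hinge [ 0.657 -0.158  0.245]
clip_end [ 0.676 -0.159  0.276]
shaker [ 0.597 -0.313  0.102]
cup [0.513 0.003 0.063]
timer [ 0.422 -0.111  0.02 ]
mk1 [ 0.511 -0.283  0.01 ]
mk2 [ 0.388 -0.228  0.01 ]
```

Run:
```python
import pickle,numpy as np
d=pickle.load(open("c0.pkl","rb"))
def ray(n,px):
    c=d[n];v=c["orientation"]@np.linalg.solve(c["camera_matrix"],[*px,1]);return c["position"],v/np.linalg.norm(v)
for n,px in dict(pensFront=(236,92),pensL=(222,75),pensR=(252,75),glassNear=(287,88),glassNearbot=(287,123),glass2=(315,125),hold=(240,118)).items():
    o,v=ray("top",px);print(n,[(o+v*(z-o[2])/v[2])[:2].round(3).tolist() for z in(0,.1,.2)])
for n,px in dict(pens=(188,150),holder=(192,203),glass=(208,145)).items():
    o,v=ray("scene",px);print("scene",n,[(o+v*(z-o[2])/v[2])[:2].round(3).tolist() for z in(0,.1,.2)])
```

```text
pensFront [[0.886, -0.072], [0.842, -0.082], [0.798, -0.092]]
pensL [[0.938, -0.029], [0.89, -0.043], [0.842, -0.056]]
pensR [[0.939, -0.116], [0.891, -0.123], [0.843, -0.13]]
glassNear [[0.9, -0.218], [0.855, -0.217], [0.81, -0.217]]
glassNearbot [[0.795, -0.219], [0.757, -0.219], [0.72, -0.218]]
glass2 [[0.79, -0.299], [0.753, -0.292], [0.716, -0.285]]
hold [[0.808, -0.086], [0.769, -0.095], [0.731, -0.104]]
scene pens [[1.279, -0.33], [1.064, -0.209], [0.849, -0.088]]
scene holder [[0.846, -0.078], [0.68, 0.015], [0.514, 0.107]]
scene glass [[1.266, -0.427], [1.053, -0.295], [0.84, -0.163]]
```

Call:
step_arm(motion=[[0,0,0.06,0,0,0,-1],[0.03,0.03,0.12,0,0,-0.05,-1],[0.526,0.501,0.12,0,0,-0.234,-1],[0.526,0.501,0.12,0,0,-0.234,-1],[0.526,0.501,0.12,0,0,-0.234,-1],[0.526,0.501,0.12,0,0,-0.234,-1],[0.526,0.501,0.12,0,0,-0.234,-1],[0.526,0.501,0.12,0,0,-0.234,-1],[0.526,0.501,0.12,0,0,-0.234,-1],[0.526,0.501,0.12,0,0,-0.234,-1],[0.526,0.501,0.12,0,0,-0.234,-1],[0.526,0.501,0.12,0,0,-0.234,-1]])

```text
time: 1.6
eef_pos: [0.6717, -0.1388, 0.4214]
orientation: [[0.999, -0.052, -0.001], [-0.052, -0.999, -0.0], [-0.001, 0.0, -1.0]]
force: [0.9, -0.0, -0.1]
opening: 0.0005
grasp_force: 0.0
```

Call:
step_arm(motion=[[0.044,0.042,0,0,0,0,-1],[0.044,0.042,0,0,0,0,-1],[0.044,0.042,0,0,0,0,-1]])

```text
time: 1.98
eef_pos: [0.7145, -0.0983, 0.4208]
orientation: [[0.999, -0.052, -0.002], [-0.052, -0.999, -0.001], [-0.002, 0.001, -1.0]]
force: [-0.1, 0.1, -0.8]
opening: 0.0003
grasp_force: 0.0
```

Run:
```python
from workcell import bot
import cv2,numpy as np
a=bot.capture("top")["img"][60:230,150:370];b=bot.capture("scene")["img"][80:265,150:350]
cv2.imwrite("pics/v2.png",np.hstack([cv2.resize(x,(396,396)) for x in(a,b)]))
```

```text
(no output)
```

View pics/v2.png

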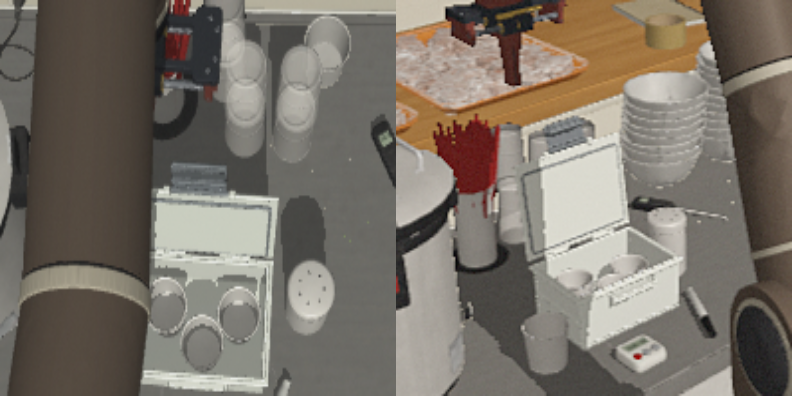

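The hand is above and behind the lid and clear of everything: the fingertip is at (512,80) in the right half, and the clip stands up at (570,132). I'll lower it behind the lid now.

Call:
step_arm(motion=[[0.004,0.003,-0.06,0,0,0,-1],[0.004,0.005,-0.11,0,0,0,-1],[0.004,0.005,-0.126,0,0,0,-1],[0.004,0.005,-0.126,0,0,0,-1]])

```text
time: 2.58
eef_pos: [0.7184, -0.0944, 0.2962]
orientation: [[0.999, -0.053, -0.0], [-0.053, -0.999, -0.0], [-0.0, 0.0, -1.0]]
force: [0.4, 0.1, 0.8]
opening: 0.0004
grasp_force: 0.0
```

Call:
step_arm(motion=[[-0.015,0,0,0,0,0,-1],[-0.03,0,0,0,0,0,-1],[-0.04,0,0,0,0,0,-1],[-0.05,0,0,0,0,0,-1],[-0.06,0,0,0,0,0,-1]])

```text
time: 3.2
eef_pos: [0.6586, -0.0932, 0.2968]
orientation: [[0.999, -0.052, 0.002], [-0.052, -0.999, -0.0], [0.002, 0.0, -1.0]]
force: [0.8, -0.2, 0.8]
opening: 0.0006
grasp_force: 0.6
```

Call:
step_arm(motion=[[-0.013,0,0,0,0,0,-1],[-0.026,0,-0.001,0,0,0,-1],[-0.039,0,-0.003,0,0,0,-1],[-0.051,0,-0.006,0,0,0,-1],[-0.063,0,-0.011,0,0,0,-1],[-0.074,0,-0.017,0,0,0,-1],[-0.085,0,-0.024,0,0,0,-1],[-0.095,0,-0.032,0,0,0,-1],[-0.104,0,-0.041,0,0,0,-1],[-0.112,0,-0.051,0,0,0,-1],[-0.119,0,-0.062,0,0,0,-1],[-0.125,0,-0.073,0,0,0,-1]])

```text
time: 4.7
eef_pos: [0.5331, -0.0932, 0.2219]
orientation: [[0.999, -0.052, -0.0], [-0.052, -0.999, -0.0], [-0.0, 0.0, -1.0]]
force: [1.3, 0.1, 0.4]
opening: 0.0003
grasp_force: 0.2
```

Call:
step_arm(motion=[[-0.005,0,-0.012,0,0,0,-1],[-0.008,0,-0.023,0,0,0,-1],[-0.011,0,-0.035,0,0,0,-1],[-0.011,0,-0.041,0,0,0,-1],[-0.011,0,-0.045,0,0,0,-1],[-0.011,0,-0.045,0,0,0,-1]])

```text
time: 5.45
eef_pos: [0.5227, -0.0931, 0.1776]
orientation: [[0.999, -0.052, -0.0], [-0.052, -0.999, 0.0], [-0.0, 0.0, -1.0]]
force: [-0.7, 0.0, -0.3]
opening: 0.0007
grasp_force: 0.0
```

Call:
step_arm(motion=[[0,0,-0.002,0,0,0,-1],[0,0,-0.004,0,0,0,-1],[0,0,-0.005,0,0,0,-1],[0,0,-0.005,0,0,0,-1]])

```text
time: 5.95
eef_pos: [0.523, -0.0931, 0.1749]
orientation: [[0.999, -0.052, 0.001], [-0.052, -0.999, -0.001], [0.001, 0.001, -1.0]]
force: [-5.7, 0.4, 20.1]
opening: 0.0003
grasp_force: 10.1
```

Run:
```python
from workcell import bot
import cv2,numpy as np
a=bot.capture("top")["img"][110:280,170:350];b=bot.capture("scene")["img"][150:270,190:350]
cv2.imwrite("pics/v3.png",np.hstack([cv2.resize(a,(423,400)),cv2.resize(b,(377,283)).copy()if 0 else cv2.resize(b,(375,400))]))
```

```text
(no output)
```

View pics/v3.png

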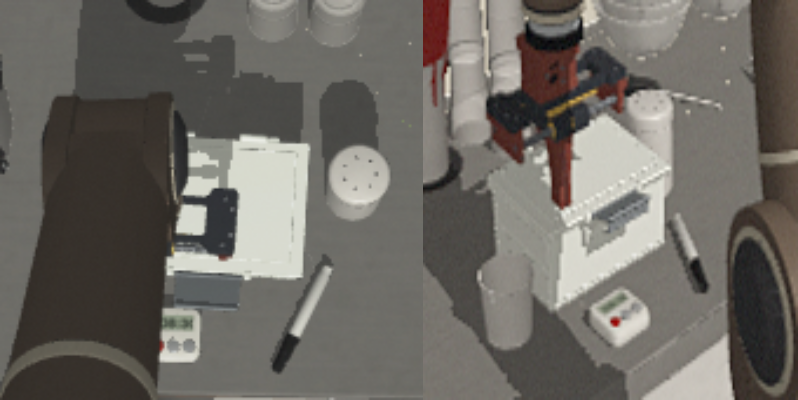

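The lid is flat (20 N at lid-top height) and the clip sticks out forward at about (207,290) in the left half. Next I'll go over the clip and fold it from above.

Call:
step_arm(motion=[[0,0,0.03,0,0,0,-1],[-0.02,-0.02,0.05,0,0,0,-1],[-0.07,-0.055,0.05,0,0,0,-1],[-0.07,-0.055,0.05,0,0,0,-1],[-0.07,-0.055,0.025,0,0,0,-1],[-0.07,-0.055,0.01,0,0,0,-1],[-0.07,-0.055,0,0,0,0,-1],[-0.07,-0.055,-0.01,0,0,0,-1],[-0.07,-0.055,-0.02,0,0,0,-1],[-0.07,-0.055,-0.02,0,0,0,-1]])

```text
time: 7.3
eef_pos: [0.4523, -0.148, 0.1521]
orientation: [[0.999, -0.052, -0.001], [-0.052, -0.999, 0.0], [-0.001, -0.0, -1.0]]
force: [0.3, 0.2, -0.2]
opening: 0.0002
grasp_force: 0.0
```

Run:
```python
from workcell import bot
import cv2,numpy as np
b=bot.capture("scene")["img"][170:270,220:350]
cv2.imwrite("pics/v4.png",cv2.resize(b,(780,600),interpolation=cv2.INTER_CUBIC))
```

```text
(no output)
```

View pics/v4.png

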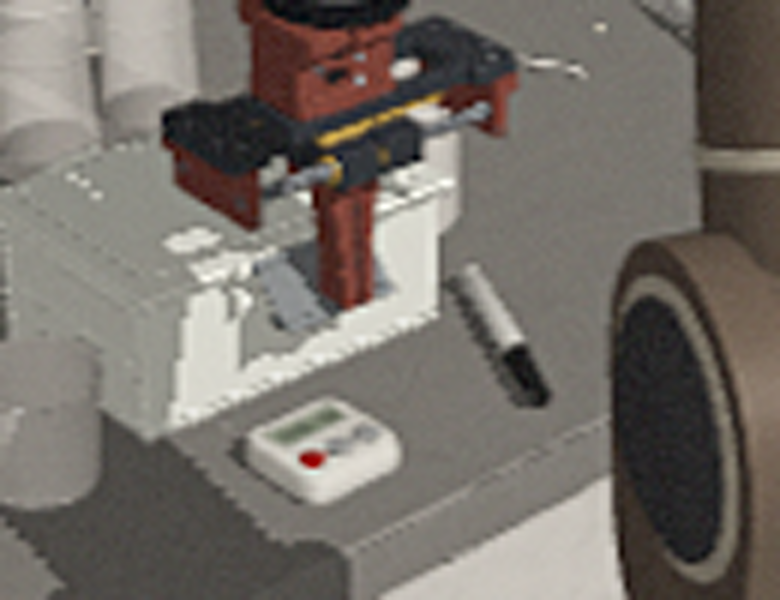

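The clip (290,290) is folding with the finger on its outer face. I'll go further down, then press inward.

Call:
step_arm(motion=[[0,0,-0.008,0,0,0,-1],[0,0,-0.016,0,0,0,-1],[0,0,-0.023,0,0,0,-1],[0,0,-0.023,0,0,0,-1],[0.004,0,-0.023,0,0,0,-1],[0.007,0,-0.023,0,0,0,-1]])

```text
time: 8.1
eef_pos: [0.4598, -0.1482, 0.1299]
orientation: [[0.999, -0.052, -0.0], [-0.052, -0.999, -0.0], [-0.0, 0.0, -1.0]]
force: [-4.6, 0.0, -1.5]
opening: 0.0007
grasp_force: 2.3
```

Call:
step_arm(motion=[[0.001,0,0,0,0,0,-1],[0.002,0,-0.001,0,0,0,-1],[0.003,0,-0.001,0,0,0,-1],[0.004,0,-0.001,0,0,0,-1]])

```text
time: 8.6
eef_pos: [0.4617, -0.1482, 0.1283]
orientation: [[0.999, -0.052, -0.004], [-0.052, -0.999, 0.0], [-0.004, 0.0, -1.0]]
force: [-8.4, -0.3, 3.4]
opening: 0.0004
grasp_force: 4.3
```

Run:
```python
from workcell import bot
import cv2,numpy as np
b=bot.capture("scene")["img"][170:270,220:350]
cv2.imwrite("pics/v5.png",cv2.resize(b,(780,600),interpolation=cv2.INTER_CUBIC))
print(bot.observe()["force"])
```

```text
[-7.4367114  -0.24972785  3.1424698 ]
```

View pics/v5.png

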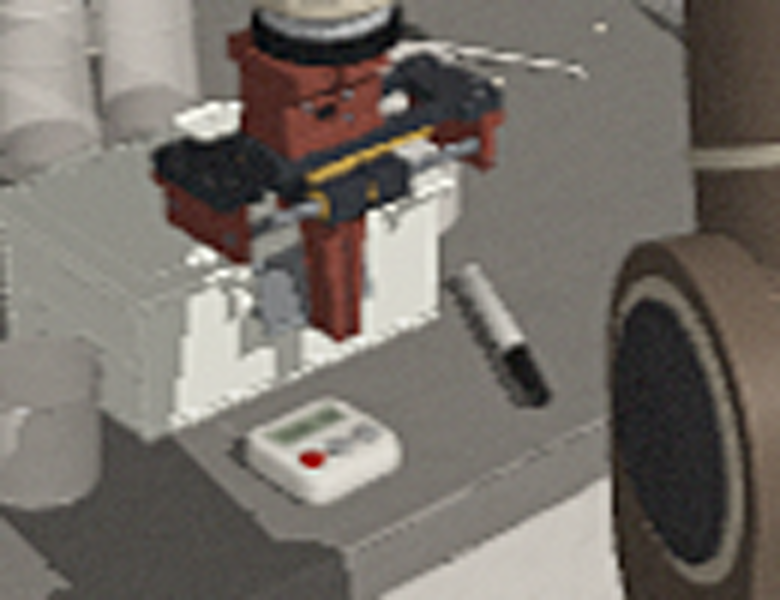

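Run:
```python
from h import *;import pickle
d=pickle.load(open("c0.pkl","rb"))["scene"];p=np.load("p.npy")
cr=lambda P:((proj(d,world(p,P))-[220,170])*6).round(0)
for ph in(0,.2,.3,.45,.6):print(ph,"endL",cr(clip(0,ph,38,35,4)),"endR",cr(clip(0,ph,38,-35,4)),"hingeL",cr(clip(0,ph,0,35,3)),clip(0,ph,36.5,0,4)[0])
print("boxFL",cr((-67,97,0)),"FR",cr((-67,-97,0)))
```

```text
0 endL [265. 336.] endR [373. 292.] hingeL [261. 272.] -86.0
0.2 endL [274. 340.] endR [381. 295.] hingeL [261. 271.] -93.1716968853847
0.3 endL [278. 340.] endR [385. 296.] hingeL [261. 270.] -96.60783349964132
0.45 endL [284. 340.] endR [391. 295.] hingeL [261. 269.] -101.47803040447062
0.6 endL [289. 338.] endR [397. 293.] hingeL [261. 268.] -105.91079273855749
boxFL [151. 447.] FR [442. 323.]
```

Call:
step_arm(motion=[[0.001,0,-0.001,0,0,0,-1],[0.001,0,-0.002,0,0,0,-1],[0.001,0,-0.003,0,0,0,-1]])

```text
time: 9.02
eef_pos: [0.4633, -0.1482, 0.1255]
orientation: [[0.999, -0.052, -0.003], [-0.052, -0.999, 0.0], [-0.003, 0.0, -1.0]]
force: [-7.7, -0.2, 5.4]
opening: 0.0004
grasp_force: 3.3
```

Call:
step_arm(motion=[[0.001,0,-0.001,0,0,0,-1],[0.002,0,-0.001,0,0,0,-1],[0.002,0,-0.001,0,0,0,-1]])

```text
time: 9.4
eef_pos: [0.4676, -0.1481, 0.125]
orientation: [[0.999, -0.052, 0.002], [-0.052, -0.999, -0.0], [0.002, 0.0, -1.0]]
force: [-0.4, 0.8, -0.6]
opening: 0.0009
grasp_force: 0.1
```

The force fell from 7.7 N to about 0 N, so the clip snapped. I'll press it gently home.

Call:
step_arm(motion=[[0.001,0,0,0,0,0,-1],[0.002,0,0,0,0,0,-1],[0.003,0,0,0,0,0,-1],[0.004,0,0,0,0,0,-1]])

```text
time: 9.9
eef_pos: [0.4694, -0.1482, 0.1245]
orientation: [[0.999, -0.052, -0.003], [-0.052, -0.999, 0.0], [-0.003, 0.0, -1.0]]
force: [-7.1, -1.0, 6.6]
opening: 0.0004
grasp_force: 3.7
```

Call:
step_arm(motion=[[-0.01,0,0,0,0,0,-1],[-0.04,0,0.005,0,0,0,-1],[-0.05,0,0.06,0,0,0,-1],[-0.05,-0.06,0.12,0,0,0,-1],[-0.05,-0.12,0.17,0,0,0,-1],[-0.05,-0.18,0.17,0,0,0,-1],[-0.05,-0.24,0.17,0,0,0,-1],[-0.05,-0.24,0.17,0,0,0,-1]])

```text
time: 10.9
eef_pos: [0.4195, -0.3921, 0.2953]
orientation: [[0.998, -0.056, 0.001], [-0.056, -0.998, -0.003], [0.002, 0.002, -1.0]]
force: [0.1, -0.3, -0.7]
opening: 0.0006
grasp_force: 0.0
```

Run:
```python
from workcell import bot
import cv2,numpy as np
b=bot.capture("scene")["img"];cv2.imwrite("pics/v6f.png",b)
cv2.imwrite("pics/v6.png",cv2.resize(b[170:270,220:350],(780,600),interpolation=cv2.INTER_CUBIC))
```

```text
(no output)
```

View pics/v6.png

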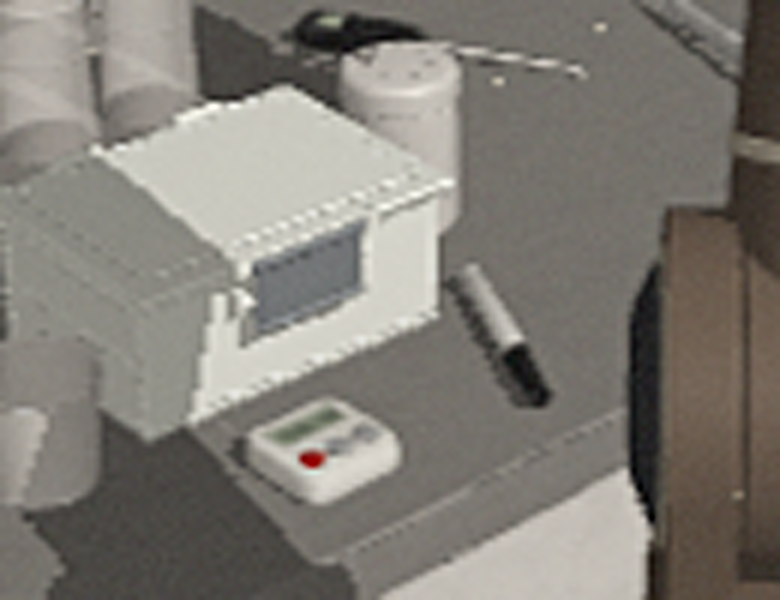

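The clip's lower corners are at (258,333) and (362,290), which matches home. The lid is flat, the box and bystanders are in place, and the hand is away.

```bash
python3 -c "
from workcell import bot
print(bot.sign_off())"
```

```text
the job is handed in; nothing more can be done
None
```

The box is closed and the job handed in (no verdict was returned): by force readings and the last picture the lid is flat, the clip has snapped home under the lip, the box and nearby things look unmoved, and the hand is clear.

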